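# Put a spice jar back in the carousel and hold the salt shaker at the opening

## Robot

A 6-joint arm with a two-finger parallel gripper is mounted at the origin on a cart in front of the work surface, level with it; the furniture and walls round the work are solid. World frame = base frame: x ahead of the robot, y to its left, z up, the work surface at z = 0. Lengths are in m, angles in rad, forces in N, time in s.
With the tool pointing down it reaches from about 0.25 to 0.725 m from the base axis. Payload 4 kg.
Tool frame: the origin (TCP) lies at the centre of the arm's flange, where the gripper is bolted on; the fingertips stand 173 mm ahead of it and the grasp point (between the pads) lies 155 mm ahead of it (ctrl.tip_reach is the distance from the TCP to the fingertips, in m); z points along the fingers, y is the line along which they close (so a half turn about z gives the same grasp; the last joint's range is limited). The gripper opens to 85 mm and grips with 20 to 120 N. Pads are 22 mm wide; open, the fingers measure 114 mm over their backs; the gripper's body (76 mm by 85 mm) begins 54 mm behind the grasp point. The pads swing forward as they close: fully open they stand 13 mm farther back than shut.
Start: joints at [1.342, 0.241, 0.005, 1.335, 0, 1.571], TCP at [0.113, 0.487, 0.405] pointing down, gripper open.
Joint ranges: [-2.72, 2.72], [-1.05, 1.87], [-1.09, 1.28], [-1.99, 2.15], [-1.42, 1.44], [-3.14, 3.14]. Speed limits (rad/s): [2.79, 2.79, 3.14, 3.14, 3.14, 3.14].

## Interface

Orientations are given as a 3x3 rotation matrix whose columns are the frame's x, y, z axes.
In Python, from workcell import ctrl gives the robot as it stands.
- The arm moves only by the shell command python3 -m inch 'ROWS' [OPENING] [FORCE]. ROWS is JSON, a list that holds one entry, the list of rows, each a list of 6 numbers: the shift along the tool's x, y, z normalised to -1 to 1, where 1 is 0.025 m, then the turn, a rotation vector about the tool's x, y, z normalised to -1 to 1, where 1 is pi rad. A call has 1 to 10 rows; each row shifts and turns the commanded pose from where the row before left it, along the tool's axes as they then stand; what a row does not reach is not made up. A row lasts 1/8 s, in which the tool goes at most 62.5 mm and 10.7 degrees, less where a joint would pass 70% of its speed; a pose out of reach is approached as far as the arm can. A call with a number of a shift or a turn outside -1 to 1 is refused whole. A call with a gripper value outside its range is refused whole. OPENING is the finger opening in mm, from 0 to 85.4, set as the call begins (- or left out, the last holds). The fingers move at their own pace and stop on an object; FORCE is the grip in N (left out, the last holds). Time passes only in rows, so rows that do not move let the fingers close. It gives the time, the measured TCP pose, the force, the opening and the grip force at its end, in the units of the state.
- ctrl.get_state(): the state, without advancing time (a new reading comes with each control period).
- ctrl.read_camera(name): name is "side" or "top" or "wrist"; returns the picture (480x640x3 uint8, red, green, blue); there is no depth.
- ctrl.camera_params(name): a dict with "K" (3x3 intrinsics, pixels), "R" (3x3) and "t" (3): a world point X has camera coordinates R X + t; the wrist camera has in their place "T_tool_cam" (4x4, takes a point from camera to tool coordinates, whose origin is the TCP and whose axes are the flange's). Camera axes: x right, y down, z forward; pixel columns grow to the right and rows downward; lengths in m; the calibration is good to about 2 mm. A picture is of the moment at which its call begins: read the wrist's pose just before it. camera_params takes no time and is no camera call.
- ctrl.hand_in(): hands the job in; it is judged then, once.
The state is a dict: "t": time; "joint_pos": joint angles; "qd": joint speeds; "joint_efforts": joint torques, N m; "tcp_pos": TCP position; "tool_rot": TCP orientation; "force": force on the tool from outside, world axes, zero at the start; "torque": the same for the moment, N m; "opening": finger opening in m; "grip_force": force on a finger pad.
Only numpy, scipy, OpenCV 4.12 (cv2) and the standard library are available. Lean on these libraries where they do the work, as an engineer would, in place of code of your own. Each camera call takes 0.05 s, during which the arm holds its last target. There are 200 camera calls.

## Task

The dark-capped spice jar that stands alone between the sink and the spice carousel belongs in the empty bay of the carousel, which is waiting at the opening in the wire rail: slide the jar in low through that opening, never in over the rail, push it home to the drum and let go, standing upright. Then turn the carousel by the knob on top until the grey-topped salt shaker stands in the middle of the opening, so that the cook could draw it straight out. Finish while still gripping the knob, holding the carousel still, with all five jars upright in their bays and the things around left alone.

Things in the scene. Friction and masses are not known exactly. Their poses are not given: they have to be found in the camera images.
- stand: Fixed stand of the carousel, does not turn: round brown wooden plate, 236 mm across, top at 9 mm height. Round its edge runs a steel wire rail (6 mm wire on a circle of radius 112 mm, top at 58 mm) with one opening, 66 mm wide in the clear. Origin: on the worktop under the turning axis; z up; its -x points out through the middle of the opening. Place and direction vary.
- opening (a point): Middle of the opening in the wire rail, 112 mm from the stand's centre along the stand's -x, at the height of the wire (55 mm).
- carousel (a joint): Turn of the carousel about its vertical axis, rad, 0 at the start, anticlockwise from above positive; free both ways, light friction (0.03 N m), stays where left. Light wooden deck 212 mm across, top at 18 mm height, no lip; drum of radius 58 mm up to 60 mm height, a thin steel post to the knob; dividers (top at 52 mm) make five bays 72 degrees apart, 52 mm wide, open outward and upward.
- empty_bay (a point): On the deck (height 18 mm) in the middle of the bay that is empty at the start, 80 mm from the axis; turns with the carousel. At the start it lies within 0.08 rad of the middle of the opening. The dark-capped jar touching the drum has its axis 78 mm from the turning axis; its axis within 12 mm of this point counts as home.
- knob: Brown wooden knob on a thin steel post on top of the carousel, on the turning axis, fast to the turning part: round, fluted, 37 mm across, 36 mm high. Origin: centre of its underside, 134 mm above the worktop; grip it from above, about 20 mm above the origin (the jar caps round it reach up to 124 mm height and stand at least 55 mm from the axis).
- dark_jar: The jar to put back: round glass spice jar with a dark brown, nearly black cap (pale label on its top), 41 mm across over its whole height, 105 mm high (cap 84 to 105 mm above its foot), 0.08 to 0.17 kg. Origin: centre of its underside. Starts upright on the worktop left of the carousel, between it and the sink (more spice jars by the far right wall are no concern).
- shaker: Salt shaker to bring to the opening: glass, 44 mm across and 90 mm high, with a narrower grey domed top (34 mm across); 0.1 kg, loose. Stands from the start in one of the four filled bays, its axis about 81 mm from the turning axis and with up to 4 mm of play in its bay. Origin: centre of its underside.
- green_jar_1: Glass spice jar with a green cap, 46 mm across and 106 mm high, loose, in one of the carousel's bays; it stays in its bay and only rides round. Origin: centre of its underside.
- green_jar_2: Glass spice jar with a green cap, 46 mm across and 106 mm high, loose, in one of the carousel's bays; it stays in its bay and only rides round. Origin: centre of its underside.
- green_jar_3: Glass spice jar with a green cap, 46 mm across and 106 mm high, loose, in one of the carousel's bays; it stays in its bay and only rides round. Origin: centre of its underside.
- timer: Bystander: red and white kitchen timer, 62 mm across, 46 mm high. Origin: centre of its underside.
- lemon: Bystander: lemon, 71x53x51 mm. Origin: centre of its underside.
- tin: Bystander: food tin, 57 mm across, 72 mm high, near the sink. Origin: centre of its underside.
There are look-alikes about, which are no part of the job. Leave any blue or turquoise look-alike of the dark_jar alone.

How it is judged:
By the outcome, as a careful person would: the job done as asked, in the order asked, and still so for the second after the job is handed in, while the arm keeps its last pose, push and grip.
It also fails if it takes over 54 s, if anything falls off the work surface, if the arm or the gripper's body presses on something with over 40 N, if the wrist force passes 120 N, or if a joint passes its speed limit or range.

## Working session

There is one attempt and no reset: what is moved stays moved. The work goes in short steps, Python scripts to look and compute and a shell command to move; the robot and the scene stay as the last step left them, time stands still between calls to the robot, and variables do not carry over. Pictures are saved under pics/ and viewed, at most 10 in all, crops included, and the job is handed in when it is done.

```bash
ls; mkdir -p pics; python3 - <<'E'
from workcell import ctrl
import cv2,numpy as np
s=ctrl.get_state();print(s['t'],s['tcp_pos'],np.round(s['tool_rot'],3).tolist(),s['opening'])
for n in['top','side']:
    im=ctrl.read_camera(n);cv2.imwrite(f'pics/{n}0.png',im[:,:,::-1])
    p=ctrl.camera_params(n);print(n,np.round(p['K'],1).tolist(),np.round(p['R'],4).tolist(),np.round(p['t'],4).tolist())
print(ctrl.camera_params('wrist'))
E
```

```text
pics
0.0 [0.11333161 0.48669297 0.40380831] [[-0.974, 0.227, -0.0], [0.227, 0.974, -0.002], [-0.0, -0.002, -1.0]] 0.08569501119404282
top [[576.2, 0.0, 321.3], [0.0, 576.2, 237.5], [0.0, 0.0, 1.0]] [[0.0167, -0.9998, -0.0103], [-0.9972, -0.0159, -0.0728], [0.0726, 0.0115, -0.9973]] [-0.1851, 0.3895, 1.5626]
side [[580.2, 0.0, 321.0], [0.0, 580.2, 238.7], [0.0, 0.0, 1.0]] [[0.1025, -0.9947, 0.0121], [-0.85, -0.0939, -0.5183], [0.5167, 0.0429, -0.8551]] [-0.2132, 0.4031, 1.1155]
{'K': array([[357.50866665,   0.        , 317.61956338],
       [  0.        , 357.50866665, 247.03556174],
       [  0.        ,   0.        ,   1.        ]]), 'T_tool_cam': array([[ 2.79432817e-04, -9.59289421e-01, -2.82424731e-01,
         7.22133240e-02],
       [ 9.99999960e-01,  2.80732385e-04,  3.58651267e-05,
         3.64537123e-04],
       [ 4.48807316e-05, -2.82424729e-01,  9.59289461e-01,
         3.11207564e-02],
       [ 0.00000000e+00,  0.00000000e+00,  0.00000000e+00,
         1.00000000e+00]])}
```

View pics/top0.png

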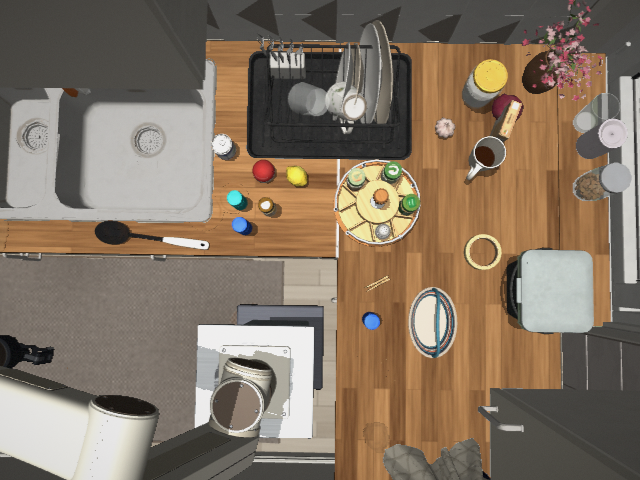

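View pics/side0.png

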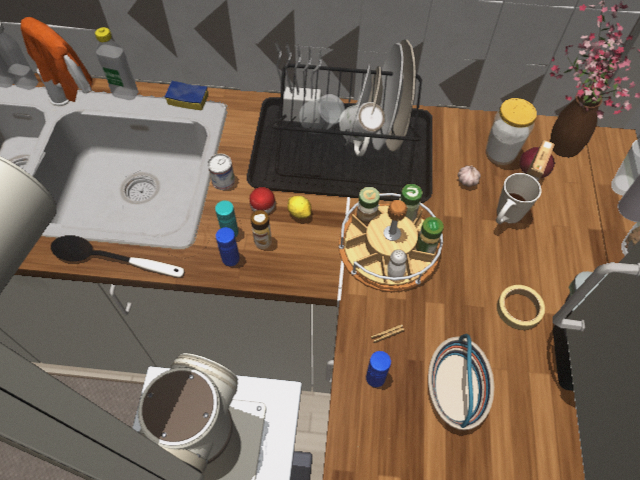

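Candidates: dark-capped jar at top (266,205) / side (261,230); turquoise jar at top (236,200); blue jars at top (241,226) and (372,321). The one at (266,205) fits, with its dark cap and pale label, standing between the sink and the carousel. I'll confirm it in a crop.

```bash
python3 - <<'E'
import cv2,numpy as np
a=cv2.imread('pics/top0.png')[150:250,220:430];b=cv2.imread('pics/side0.png')[175:295,210:450]
a=cv2.resize(a,None,fx=3.8,fy=2.8*3.8/2.8*0.75,interpolation=cv2.INTER_CUBIC)
b=cv2.resize(b,(798,310),interpolation=cv2.INTER_CUBIC)
cv2.imwrite('pics/c1.png',np.vstack([a[:, :798],b])[:600]); print(a.shape,b.shape)
E
```

```text
(285, 798, 3) (310, 798, 3)
```

View pics/c1.png

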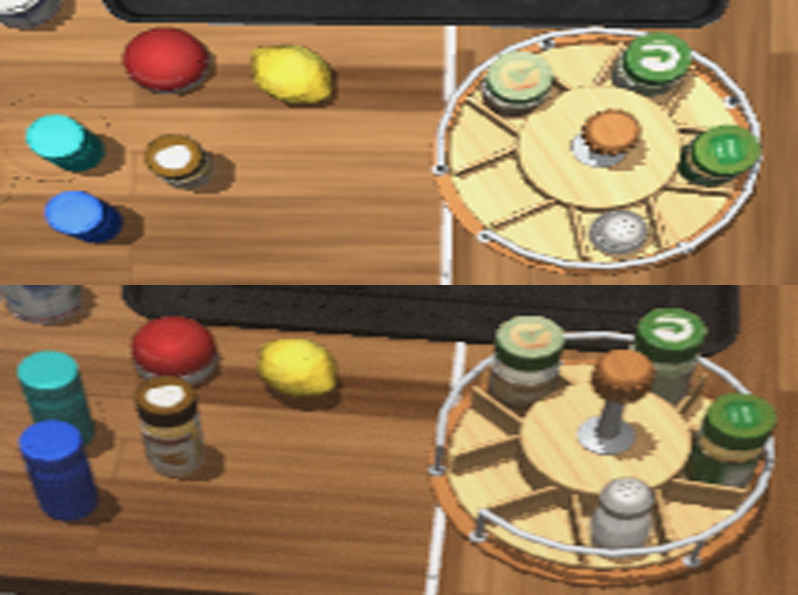

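```bash
cat >h.py <<'E'
from workcell import ctrl
import numpy as np
def ray(n,uv,z,st=None):
    p=ctrl.camera_params(n);d=np.linalg.solve(p['K'],[uv[0],uv[1],1])
    if n=='wrist':
        st=st or ctrl.get_state();T=np.eye(4);T[:3,:3]=st['tool_rot'];T[:3,3]=st['tcp_pos'];T=T@p['T_tool_cam'];R=T[:3,:3].T;c=T[:3,3]
    else: R=p['R'];c=-R.T@p['t']
    d=R.T@d; return (c+d*(z-c[2])/d[2])
E
python3 - <<'E'
from h import *
T=lambda x,y:(220+x/3.8,150+y/2.85)
S=lambda x,y:(210+x/3.325,175+(y-285)/2.583)
P=lambda l,a:print(l,np.round(a,4))
P('jar T',ray('top',T(175,157),.105));P('jar S',ray('side',S(168,397),.105))
P('knob T',ray('top',T(612,131),.17));P('knob S',ray('side',S(625,365),.17))
for n,z in(('postbase',.06),):P(n,ray('side',S(607,438),z));P(n,ray('top',T(598,152),z))
A=ray('top',T(440,168),.055);B=ray('top',T(485,237),.055);P('wire T',A);P('',B);P('d',np.linalg.norm(A-B))
A=ray('side',S(437,467),.02);B=ray('side',S(483,516),.055);P('wire S',A);P('',B)
A=ray('side',S(437,422),.055);P('wireSup',A)
P('shaker T',ray('top',T(622,232),.088));P('shaker S',ray('side',S(628,490),.088))
P('stand L',ray('top',T(437,168),.009))
E
```

```text
jar T [ 0.4677 -0.0354  0.105 ]
jar S [ 0.466  -0.0325  0.105 ]
knob T [ 0.4864 -0.3265  0.17  ]
knob S [ 0.4864 -0.3232  0.17  ]
postbase [ 0.4853 -0.3249  0.06  ]
postbase [ 0.4827 -0.327   0.06  ]
wire T [ 0.4666 -0.2166  0.055 ]
 [ 0.4022 -0.2491  0.055 ]
d 0.0721
wire S [ 0.4673 -0.213   0.02  ]
 [ 0.402  -0.2474  0.055 ]
wireSup [ 0.4922 -0.2095  0.055 ]
shaker T [ 0.4056 -0.3417  0.088 ]
shaker S [ 0.4184 -0.3377  0.088 ]
stand L [ 0.4722 -0.215   0.009 ]
```

Confirmed: the jar with the dark brown cap and pale label is at about (0.467, -0.034). The carousel centre is at about (0.485, -0.325) and the opening is at bearing 118°. The shaker sits at about 191°, so it needs a turn of about -72°. Now I'll move over the jar.

```bash
python3 -m inch '[[[-0.92,-0.85,0,0,0,0],[-0.92,-0.85,0,0,0,0],[-0.92,-0.85,0,0,0,0],[-0.92,-0.85,0,0,0,0],[-0.92,-0.85,0,0,0,0],[-0.92,-0.85,0,0,0,0],[-0.92,-0.85,0,0,0,0],[-0.92,-0.85,0,0,0,0],[-0.92,-0.85,0,0,0,0],[-0.92,-0.85,0,0,0,0]]]' 75
python3 -m inch '[[[-0.92,-0.85,0,0,0,0],[-0.92,-0.85,0,0,0,0],[-0.92,-0.85,0,0,0,0],[-0.92,-0.85,0,0,0,0],[-0.92,-0.85,0,0,0,0],[-0.92,-0.85,0,0,0,0],[-0.92,-0.85,0,0,0,0],[-0.92,-0.85,0,0,0,0],[-0.92,-0.85,0,0,0,0],[-0.92,-0.85,0,0,0,0]]]'
python3 -m inch '[[[0,0,0.5,0,0,0.054],[0,0,0.5,0,0,0.054],[0,0,0.5,0,0,0.054],[0,0,0.5,0,0,0.054],[0,0,0.5,0,0,0.054],[0,0,0,0,0,0],[0,0,0,0,0,0]]]'
python3 - <<'E'
from h import *
import cv2
s=ctrl.get_state();im=ctrl.read_camera('wrist');cv2.imwrite('pics/w1.png',im[:,:,::-1])
print(s['t'],s['tcp_pos'],np.round(s['tool_rot'],3).tolist(),np.round(s['joint_pos'],2),s['force'])
E
```

```text
t: 1.35
tcp_pos: [0.2895, 0.2268, 0.4044]
tool_rot: [[-0.974, 0.227, -0.0], [0.227, 0.974, -0.0], [0.0, -0.0, -1.0]]
force: [0.3, 0.1, 0.2]
opening: 0.0756
grip_force: 0.0
t: 2.6
tcp_pos: [0.4654, -0.0322, 0.4043]
tool_rot: [[-0.974, 0.227, -0.001], [0.227, 0.974, 0.0], [0.001, -0.0, -1.0]]
force: [-0.0, 1.0, -0.5]
opening: 0.0751
grip_force: 0.0
t: 3.48
tcp_pos: [0.4651, -0.0313, 0.3424]
tool_rot: [[-0.476, 0.879, 0.0], [0.879, 0.476, -0.0], [-0.0, 0.0, -1.0]]
force: [0.3, 0.4, 0.7]
opening: 0.0753
grip_force: 0.0
3.475 [ 0.46509796 -0.03129245  0.34244039] [[-0.476, 0.879, 0.0], [0.879, 0.476, -0.0], [-0.0, 0.0, -1.0]] [-0.07  0.21 -0.2   1.16 -0.    1.01] [0.31511781 0.35367284 0.65366248]
```

View pics/w1.png

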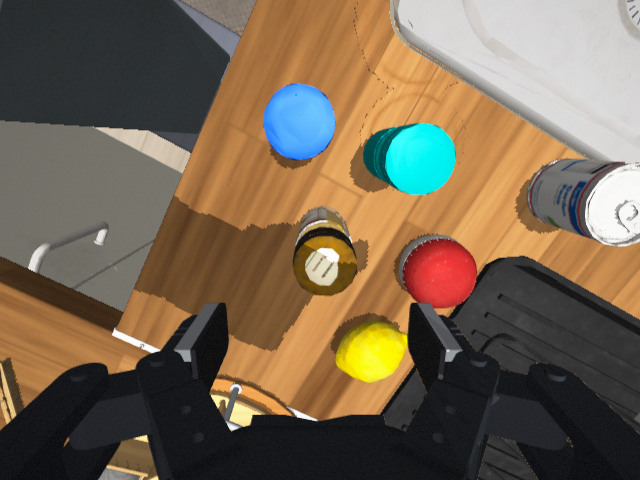

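```bash
python3 - <<'E'
from h import *
s=ctrl.get_state();p=ray('wrist',(325,264.5),.105);print(p)
print(s['tool_rot'].T@(p-s['tcp_pos']) if hasattr(s['tool_rot'],'T') else np.array(s['tool_rot']).T@(p-np.array(s['tcp_pos'])))
for n,uv in(('turq',(420,157)),('blue',(299,118))):print(n,ray('wrist',uv,.105))
E
```

```text
[ 0.46905518 -0.02878907  0.105     ]
[0.00041951 0.00446622 0.23764174]
turq [0.48523747 0.05244011 0.105     ]
blue [0.41604088 0.03842409 0.105     ]
```

```bash
python3 -m inch '[[[0,0.12,0.76,0,0,0],[0,0,0.76,0,0,0],[0,0,0.76,0,0,0],[0,0,0.76,0,0,0],[0,0,0.76,0,0,0],[0,0,0,0,0,0]]]'
python3 -m inch '[[[0,0,0,0,0,0],[0,0,0,0,0,0],[0,0,0,0,0,0],[0,0,0,0,0,0],[0,0,0,0,0,0],[0,0,0,0,0,0]]]' 30 35
python3 -m inch '[[[0,0,-0.6,0,0,0],[0,0,-0.6,0,0,0],[0,0,0,0,0,0],[0,0,0,0,0,0]]]'
```

```text
t: 4.28
tcp_pos: [0.4672, -0.0298, 0.2465]
tool_rot: [[-0.475, 0.88, -0.002], [0.88, 0.475, 0.0], [0.001, -0.002, -1.0]]
force: [0.4, -0.0, -0.0]
opening: 0.0751
grip_force: 0.0
t: 5.03
tcp_pos: [0.4683, -0.0299, 0.2485]
tool_rot: [[-0.474, 0.88, 0.003], [0.88, 0.474, -0.0], [-0.001, 0.002, -1.0]]
force: [0.5, 0.3, 5.3]
opening: 0.0391
grip_force: 35.5
t: 5.52
tcp_pos: [0.4673, -0.0298, 0.2766]
tool_rot: [[-0.474, 0.881, -0.001], [0.881, 0.474, 0.0], [0.001, -0.001, -1.0]]
force: [-0.4, 0.6, -1.8]
opening: 0.0398
grip_force: 35.7
```

```bash
python3 -m inch '[[[-0.45,-0.83,0,0,0,0],[-0.45,-0.83,0,0,0,0],[-0.45,-0.83,0,0,0,0],[-0.45,-0.83,0,0,0,0],[-0.45,-0.83,0,0,0,0],[-0.45,-0.83,0,0,0,0],[0,0,0,0,0,0],[0,0,0,0,0,0]]]'
python3 - <<'E'
from h import *
import cv2
s=ctrl.get_state();im=ctrl.read_camera('wrist');cv2.imwrite('pics/w2.png',im[:,:,::-1])
im=ctrl.read_camera('top');cv2.imwrite('pics/top2.png',im[:,:,::-1])
print(s['t'],s['tcp_pos'],np.round(s['tool_rot'],3).tolist(),np.round(s['joint_pos'],2),s['force'])
E
```

```text
t: 6.52
tcp_pos: [0.3901, -0.1481, 0.2768]
tool_rot: [[-0.474, 0.881, -0.0], [0.881, 0.474, 0.001], [0.001, -0.0, -1.0]]
force: [0.5, 0.8, -1.1]
opening: 0.0395
grip_force: 35.9
6.525 [ 0.39008562 -0.14806197  0.27682517] [[-0.474, 0.881, -0.0], [0.881, 0.474, 0.001], [0.001, -0.0, -1.0]] [-0.36  0.19 -0.42  0.96  0.    0.71] [ 0.53214973  0.81097076 -1.07449867]
```

View pics/w2.png

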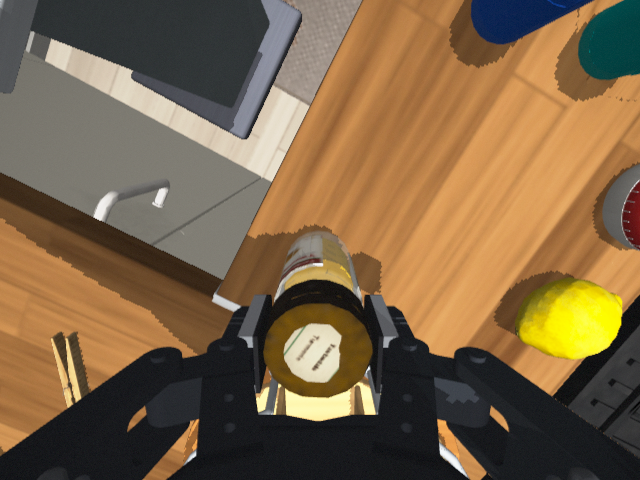

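```bash
python3 - <<'E'
import cv2,numpy as np
a=cv2.imread('pics/w2.png')[360:430,230:410];b=cv2.imread('pics/top2.png')[150:250,325:430]
a=cv2.resize(a,(720,280),interpolation=cv2.INTER_CUBIC)
b=cv2.resize(cv2.imread('pics/top0.png')[190:245,330:400],(400,314),interpolation=cv2.INTER_CUBIC);c=cv2.resize(cv2.imread('pics/top2.png')[150:250,300:425],(392,314),interpolation=cv2.INTER_CUBIC)
o=np.zeros((594,792,3),np.uint8);o[:280,:720]=a;o[280:,:400]=b;o[280:,400:]=c
cv2.imwrite('pics/c2.png',o)
E
```

```text
(no output)
```

View pics/c2.png

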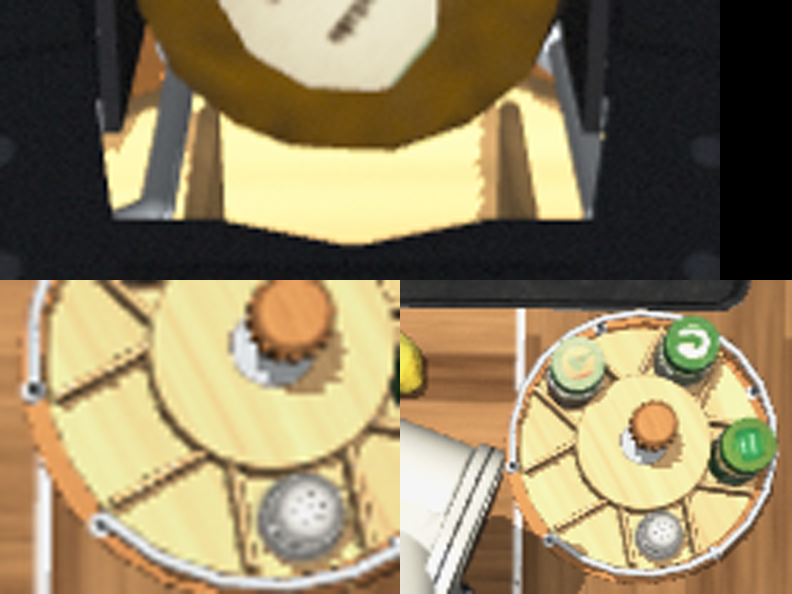

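```bash
python3 - <<'E'
from h import *
T=lambda x,y:(330+x/5.714,190+(y-280)/5.714)
C=np.array([.485,-.325])
def P(l,p):
    r=p[:2]-C;print(l,np.round(p[:2],4),'r %.4f ang %.1f'%(np.hypot(*r),np.degrees(np.arctan2(r[1],r[0]))%360)); return p[:2]
P('knob',ray('top',T(291,312),.17))
P('drum c',ray('top',T(280,337),.06))
a=P('wA',ray('top',T(34,390),.055));b=P('wB',ray('top',T(100,524),.055));P('wm',(a+b)/2)
a=P('dAo',ray('top',T(57,401),.052));a2=P('dAi',ray('top',T(150,350),.052))
b=P('dBo',ray('top',T(108,504),.052));b2=P('dBi',ray('top',T(213,457),.052));P('mo',(a+b)/2);P('mi',(a2+b2)/2);print(np.linalg.norm(a-b),np.linalg.norm(a2-b2))
P('shaker',ray('top',T(303,505),.089))
W=lambda x,y:(230+x/4,360+y/4)
print('wrist')
a=P('',ray('wrist',W(210,108),.052));b=P('',ray('wrist',W(512,104),.052));P('m',(a+b)/2)
a=P('',ray('wrist',W(205,216),.052));b=P('',ray('wrist',W(518,216),.052));P('m',(a+b)/2)
s=ctrl.get_state();P('tcp',np.array(s['tcp_pos']))
E
```

```text
knob [ 0.4873 -0.3262] r 0.0026 ang 332.8
drum c [ 0.4918 -0.3312] r 0.0092 ang 317.4
wA [ 0.4658 -0.217 ] r 0.1097 ang 100.1
wB [ 0.4034 -0.2487] r 0.1117 ang 136.9
wm [ 0.4346 -0.2329] r 0.1050 ang 118.7
dAo [ 0.4611 -0.2279] r 0.1000 ang 103.8
dAi [ 0.4858 -0.2711] r 0.0539 ang 89.1
dBo [ 0.4131 -0.2524] r 0.1022 ang 134.7
dBi [ 0.4359 -0.3012] r 0.0546 ang 154.1
mo [ 0.4371 -0.2402] r 0.0974 ang 119.5
mi [ 0.4609 -0.2862] r 0.0457 ang 121.9
0.053911730517493546 0.05825711413606068
shaker [ 0.4108 -0.3399] r 0.0757 ang 191.3
wrist
 [ 0.4075 -0.227 ] r 0.1249 ang 128.3
 [ 0.4496 -0.2034] r 0.1266 ang 106.2
m [ 0.4286 -0.2152] r 0.1234 ang 117.2
 [ 0.4162 -0.246 ] r 0.1048 ang 131.0
 [ 0.4613 -0.2216] r 0.1060 ang 102.9
m [ 0.4388 -0.2338] r 0.1022 ang 116.9
tcp [ 0.3903 -0.1478] r 0.2009 ang 118.1
```

Wrist view: the jar is held upright with its cap at (318,350). Opening posts are at about (271,408) and (374,410), and the empty bay's dividers end at about (281,414) and (360,414). The bay is in line with the tool to within about 2 mm. I'll shift 1.5 mm, drop 6 mm and slide in.

```bash
python3 -m inch '[[[-0.4,0.06,0.24,0,0,0],[-0.7,0,0,0,0,0],[-0.7,0,0,0,0,0],[-0.7,0,0,0,0,0],[-0.7,0,0,0,0,0],[-0.5,0,0,0,0,0],[0,0,0,0,0,0]]]'
python3 - <<'E'
from h import *
import cv2
s=ctrl.get_state();im=ctrl.read_camera('wrist');cv2.imwrite('pics/w3.png',im[:,:,::-1])
im=ctrl.read_camera('side');a=im[150:310,290:490]
cv2.imwrite('pics/c3.png',np.hstack([cv2.resize(im[:,:,::-1][160:310,310:460],(400,400),interpolation=cv2.INTER_CUBIC),cv2.imread('pics/w3.png')[80:480,120:520]]))
print(s['t'],s['tcp_pos'],s['force'],s['torque'])
E
```

```text
t: 7.5
tcp_pos: [0.4356, -0.23, 0.2711]
tool_rot: [[-0.473, 0.881, 0.0], [0.881, 0.473, -0.0], [-0.0, 0.0, -1.0]]
force: [-0.7, 0.1, -1.2]
opening: 0.0393
grip_force: 35.9
7.5 [ 0.43559314 -0.22995824  0.27112094] [-0.6971366   0.12839918 -1.1843695 ] [-0.01495741  0.00850698 -0.04532348]
```

View pics/c3.png

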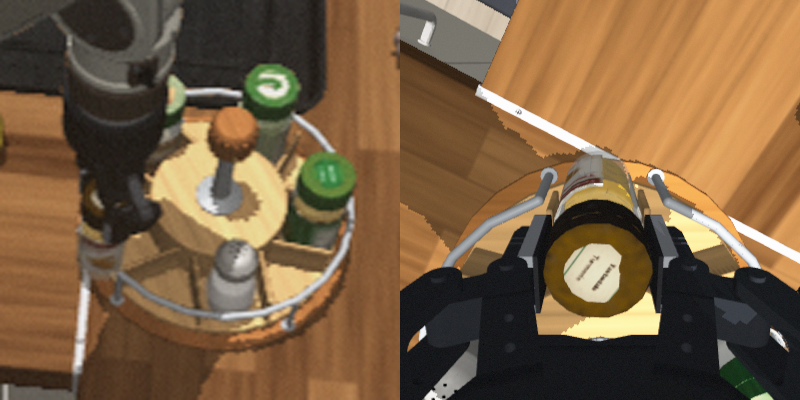

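The jar is centred between the rail posts, with crop pixels 548 and 655 against a jar body at about 597, and there is no contact force. I'll keep going inward.

```bash
python3 -m inch '[[[-0.4,0,0,0,0,0],[-0.4,0,0,0,0,0],[-0.24,0,0.06,0,0,0],[0,0,0,0,0,0]]]'
python3 -m inch '[[[-0.1,0,0,0,0,0],[-0.1,0,0,0,0,0],[0,0,0,0,0,0]]]'
```

```text
t: 8.1
tcp_pos: [0.4477, -0.2523, 0.2695]
tool_rot: [[-0.474, 0.881, -0.0], [0.881, 0.474, 0.0], [0.0, -0.0, -1.0]]
force: [0.1, 0.8, -1.4]
opening: 0.0396
grip_force: 35.9
t: 8.48
tcp_pos: [0.4497, -0.2561, 0.2696]
tool_rot: [[-0.474, 0.88, -0.001], [0.88, 0.474, 0.001], [0.001, -0.0, -1.0]]
force: [-0.3, 1.0, -0.9]
opening: 0.0395
grip_force: 35.9
```

```bash
python3 -m inch '[[[-0.08,0,0.04,0,0,0],[-0.08,0,0.04,0,0,0],[0,0,0,0,0,0]]]'
python3 -m inch '[[[-0.08,0,0.03,0,0,0],[-0.08,0,0,0,0,0],[0,0,0,0,0,0]]]'
```

```text
t: 8.85
tcp_pos: [0.4511, -0.2589, 0.2672]
tool_rot: [[-0.474, 0.88, -0.002], [0.88, 0.474, 0.003], [0.004, -0.0, -1.0]]
force: [-3.0, 5.1, 0.6]
opening: 0.0394
grip_force: 36.3
t: 9.22
tcp_pos: [0.4528, -0.262, 0.2675]
tool_rot: [[-0.475, 0.88, -0.002], [0.88, 0.475, 0.004], [0.004, 0.0, -1.0]]
force: [-4.1, 7.0, 7.9]
opening: 0.0394
grip_force: 37.0
```

```bash
python3 -m inch '[[[0.12,0,-0.02,0,0,0],[0,0,0,0,0,0]]]'
python3 -m inch '[[[0,0,0,0,0,0],[0,0,0,0,0,0],[0,0,0,0,0,0],[0,0,0,0,0,0]]]' 58
python3 - <<'E'
from h import *
import cv2
a=ctrl.read_camera('wrist')[:,:,::-1];b=ctrl.read_camera('side')[:,:,::-1]
cv2.imwrite('pics/c4.png',np.hstack([cv2.resize(b[160:310,310:460],(400,400),interpolation=cv2.INTER_CUBIC),a[80:480,120:520]]))
E
```

```text
t: 9.48
tcp_pos: [0.4522, -0.2606, 0.2676]
tool_rot: [[-0.474, 0.88, -0.0], [0.88, 0.474, 0.0], [0.0, -0.0, -1.0]]
force: [-2.2, 2.6, 1.7]
opening: 0.0395
grip_force: 36.3
t: 9.98
tcp_pos: [0.4524, -0.2609, 0.2675]
tool_rot: [[-0.474, 0.881, 0.0], [0.881, 0.474, -0.0], [-0.0, 0.0, -1.0]]
force: [-0.3, -0.3, -1.1]
opening: 0.0579
grip_force: 0.0
```

View pics/c4.png

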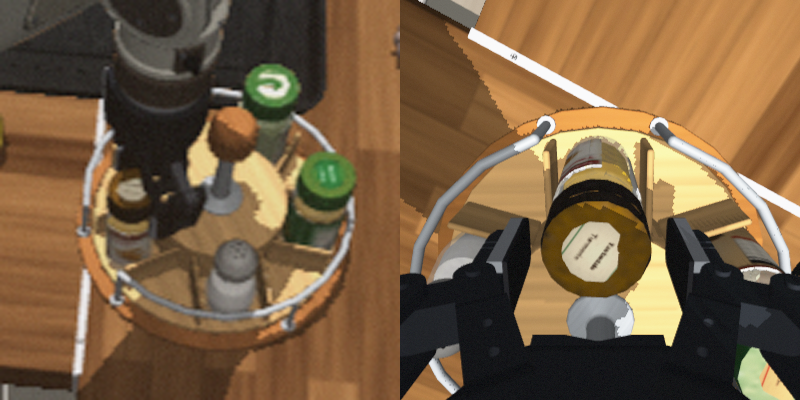

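The jar stands upright in its bay by the drum, with its cap at crop (597,245) midway between the rail posts at 547 and 660. I'll retreat straight up and go over the knob.

```bash
python3 -m inch '[[[0,0,-0.4,0,0,0],[0,0,-0.9,0,0,0],[0,0,-0.9,0,0,0],[0,0,-0.9,0,0,0],[0,0,-0.9,0,0,0],[-0.5,0,-0.5,0,0,0],[-0.7,0,0,0,0,0],[-0.7,0,0,0,0,0],[-0.7,0,0,0,0,0],[0,0,0,0,0,0]]]' 70
python3 -m inch '[[[0,0,0,0,0,0]]]'
python3 - <<'E'
from h import *
import cv2
s=ctrl.get_state();a=ctrl.read_camera('wrist')[:,:,::-1];cv2.imwrite('pics/w5.png',a);print(s['tcp_pos'],s['tool_rot'])
cv2.imwrite('pics/top5.png',ctrl.read_camera('top')[:,:,::-1])
cv2.imwrite('pics/side5.png',ctrl.read_camera('side')[:,:,::-1])
E
```

```text
t: 11.32
tcp_pos: [0.4833, -0.3187, 0.3803]
tool_rot: [[-0.473, 0.881, 0.001], [0.881, 0.473, -0.0], [-0.001, 0.0, -1.0]]
force: [0.4, 0.0, 0.3]
opening: 0.0701
grip_force: 0.0
t: 11.45
tcp_pos: [0.4828, -0.3176, 0.3802]
tool_rot: [[-0.474, 0.881, -0.0], [0.881, 0.474, 0.0], [0.0, -0.0, -1.0]]
force: [-0.4, 0.2, -0.9]
opening: 0.0699
grip_force: 0.0
[ 0.48276844 -0.31756125  0.38018964] [[-4.74008114e-01  8.80520438e-01 -2.59128116e-04]
 [ 8.80520339e-01  4.74008184e-01  4.17613592e-04]
 [ 4.90546151e-04 -3.02153459e-05 -9.99999879e-01]]
```

View pics/w5.png

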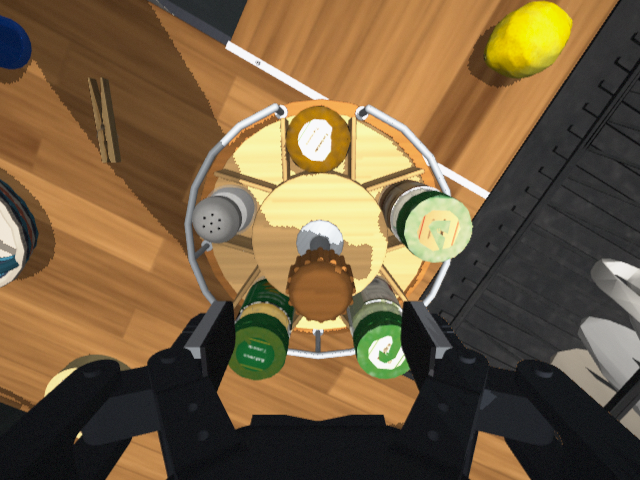

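Clear view: knob (322,291), wire ends (281,112) and (361,112), dark cap (318,139) in its bay, shaker dome (217,221).

```bash
python3 - <<'E'
from h import *
s=ctrl.get_state();R=np.array(s['tool_rot']);t=np.array(s['tcp_pos'])
A=ray('wrist',(281,112),.055);B=ray('wrist',(361,112),.055)
k=ray('wrist',(322,291),.17);d=ray('wrist',(320,236),.06)
print('knob',k,'drum',d,'wires',A,B,np.linalg.norm(A-B))
m=(A+B)/2;u=np.array([A[1]-B[1],B[0]-A[0]]);u/=np.linalg.norm(u)
if u@(m[:2]-d[:2])<0:u=-u
h=np.sqrt(.112**2-.036**2);Cw=m[:2]-u*h;print('C from wires',Cw,'u ang',np.degrees(np.arctan2(u[1],u[0])))
C=(k[:2]+d[:2]+Cw)/3;print(C,'tool shift to C',R.T@(np.r_[C,t[2]]-t))
f=lambda p:(np.hypot(*(p[:2]-C)),np.degrees(np.arctan2(*(p[:2]-C)[::-1]))%360)
for n,uv,z in(('dark',(318.5,139),.123),('shk',(216,221),.106),('g',(438,227),.124),('g',(262,346),.124),('g',(380,344),.124)):print(n,f(ray('wrist',uv,z)))
print('open',f(m))
E
```

```text
knob [ 0.48731001 -0.32086192  0.17      ] drum [ 0.48597608 -0.31923583  0.06      ] wires [ 0.41305138 -0.2477302   0.055     ] [ 0.4673932  -0.21842895  0.055     ] 0.061738129029855676
C from wires [ 0.49055733 -0.32643044] u ang 118.33366396831474
[ 0.48794781 -0.32217606] tool shift to C [-6.63700530e-03  2.26969327e-03 -1.07942873e-06]
dark (np.float64(0.08065604261822144), np.float64(119.60282668053911))
shk (np.float64(0.0774399704919524), np.float64(188.4929896889413))
g (np.float64(0.07984015582682832), np.float64(47.521230717404926))
g (np.float64(0.07406962848475257), np.float64(263.73181977962236))
g (np.float64(0.07280093701395533), np.float64(333.7367062052521))
open (np.float64(0.10107378320299397), np.float64(118.1762181508774))
```

```bash
python3 -m inch '[[[-0.28,0.06,0.4,0,0,0],[0,0,0.7,0,0,0],[0,0,0.7,0,0,0],[0,0,0.7,0,0,0],[0,0,0.34,0,0,0],[0,0,0,0,0,0]]]' 65
python3 -m inch '[[[0,0,0,0,0,0],[0,0,0,0,0,0],[0,0,0,0,0,0],[0,0,0,0,0,0],[0,0,0,0,0,0]]]' 25 40
```

```text
t: 12.35
tcp_pos: [0.4876, -0.3233, 0.308]
tool_rot: [[-0.474, 0.881, -0.001], [0.881, 0.474, 0.001], [0.002, -0.001, -1.0]]
force: [-0.2, -0.1, 0.6]
opening: 0.065
grip_force: 0.0
t: 12.98
tcp_pos: [0.4878, -0.3237, 0.3101]
tool_rot: [[-0.474, 0.881, 0.001], [0.881, 0.474, -0.001], [-0.002, 0.0, -1.0]]
force: [-1.4, -0.1, 5.4]
opening: 0.0357
grip_force: 40.6
```

```bash
python3 -m inch '[[[0,0,0,0,0,0.006],[0,0,0,0,0,0.011],[0,0,0,0,0,0.017],[0,0,0,0,0,0.022],[0,0,0,0,0,0.028],[0,0,0,0,0,0.028],[0,0,0,0,0,0.028],[0,0,0,0,0,0.028],[0,0,0,0,0,0.028],[0,0,0,0,0,0.028]]]'
python3 -m inch '[[[0,0,0,0,0,0.028],[0,0,0,0,0,0.028],[0,0,0,0,0,0.028],[0,0,0,0,0,0.028],[0,0,0,0,0,0.022],[0,0,0,0,0,0.017],[0,0,0,0,0,0.011],[0,0,0,0,0,0.006],[0,0,0,0,0,0],[0,0,0,0,0,0]]]'
python3 - <<'E'
from h import *
import cv2
a=ctrl.read_camera('wrist')[:,:,::-1];b=ctrl.read_camera('side')[:,:,::-1];t=ctrl.read_camera('top')[:,:,::-1]
for n,i in(('w6',a),('side6',b),('top6',t)):cv2.imwrite(f'pics/{n}.png',i)
o=np.zeros((600,800,3),np.uint8);o[:300,:400]=cv2.resize(b[160:310,290:490],(400,300),interpolation=cv2.INTER_CUBIC)
o[:300,400:]=cv2.resize(a,(400,300),interpolation=cv2.INTER_AREA)
o[300:,:400]=cv2.resize(t[145:257,300:450],(400,300),interpolation=cv2.INTER_CUBIC)
o[300:,400:]=cv2.resize(cv2.imread('pics/top5.png')[145:257,300:450],(400,300),interpolation=cv2.INTER_CUBIC)
cv2.imwrite('pics/c6.png',o)
s=ctrl.get_state();R=np.array(s['tool_rot']);print(np.degrees(np.arctan2(R[1,0],R[0,0])))
E
```

```text
t: 14.22
tcp_pos: [0.4882, -0.3236, 0.3101]
tool_rot: [[0.211, 0.977, 0.002], [0.977, -0.211, -0.001], [-0.001, 0.003, -1.0]]
force: [0.7, 0.3, 4.7]
opening: 0.0352
grip_force: 40.5
t: 15.48
tcp_pos: [0.4884, -0.3238, 0.3101]
tool_rot: [[0.673, 0.74, 0.003], [0.74, -0.673, -0.001], [0.001, 0.003, -1.0]]
force: [1.9, -2.0, 5.6]
opening: 0.0359
grip_force: 40.6
47.72535857619668
```

View pics/c6.png

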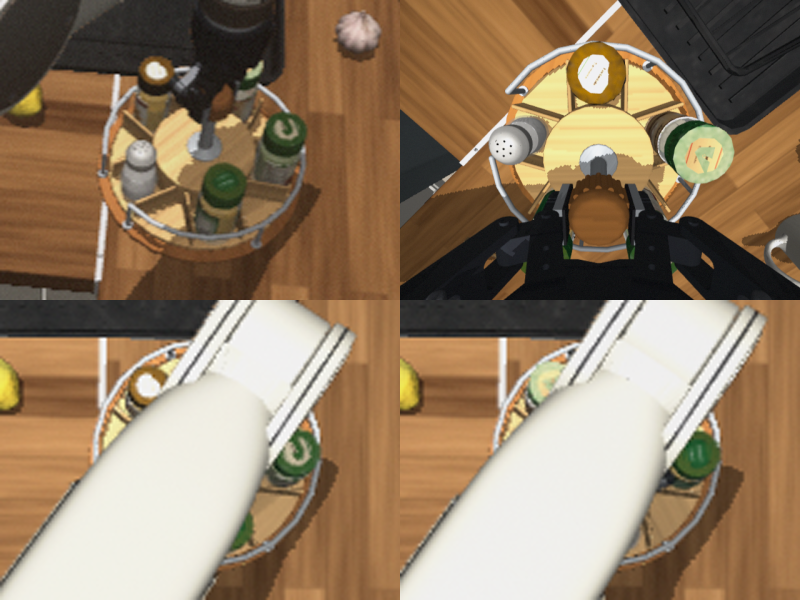

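The shaker now stands at the opening in both the wrist view (dome about (170,232)) and the side view (dome about (360,236)). All the jars are upright. I'll measure the remaining angle numerically.

```bash
python3 - <<'E'
from h import *
import cv2
s=ctrl.get_state();C=np.array([.4875,-.3237])
f=lambda p:(round(float(np.hypot(*(p[:2]-C))),4),round(float(np.degrees(np.arctan2(*(p[:2]-C)[::-1]))%360),1))
w=cv2.imread('pics/w6.png')
def circ(im,x,y,r,lo,hi,n):
    x0,y0=max(x-r,0),max(y-r,0);g=cv2.cvtColor(im[y0:y+r,x0:x+r],cv2.COLOR_BGR2GRAY)
    k=4;g=cv2.GaussianBlur(cv2.resize(g,None,fx=k,fy=k,interpolation=cv2.INTER_CUBIC),(0,0),3)
    c=cv2.HoughCircles(g,cv2.HOUGH_GRADIENT,1,40,param1=80,param2=15,minRadius=lo*k,maxRadius=hi*k)
    return [] if c is None else [(x0+a/k,y0+b/k,q/k) for a,b,q in c[0][:n]]
for c in circ(w,170,232,60,20,36,4):print('W shk',np.round(c,1),f(ray('wrist',c[:2],.100)),f(ray('wrist',c[:2],.106)))
print('manual',f(ray('wrist',(168,233),.106)))
for c in circ(w,316,117,70,38,56,3):print('W dark',np.round(c,1),f(ray('wrist',c[:2],.123)))
d=cv2.imread('pics/side6.png')
for c in circ(d,360,237,20,6,11,3):print('S shk',np.round(c,1),f(ray('side',c[:2],.100)))
print('S manual',f(ray('side',(360.5,235.5),.106)),f(ray('side',(360.5,238),.098)),'foot',f(ray('side',(360.3,252),.025)))
# wire ends in the side view
for uv in((341,230),(354,265)):print('S wire',[f(ray('side',uv,z)) for z in(.055,.03,.009)])
for uv in((182,146),(152,256)):print('W wire',[f(ray('wrist',uv,z)) for z in(.055,.009)])
E
```

```text
W shk [178.6 232.6  33.6] (0.0759, 116.2) (0.0743, 114.5)
W shk [187.6 226.1  33.9] (0.0727, 112.3) (0.0714, 110.5)
W shk [168.6 233.6  34.8] (0.0806, 117.9) (0.0788, 116.3)
W shk [143.4 181.1  20.4] (0.1009, 105.3) (0.0988, 104.1)
manual (0.0791, 116.1)
W dark [313.9 115.6  47.8] (0.083, 48.2)
W dark [314.6 130.4  48.7] (0.0773, 48.0)
W dark [323.6 113.4  40.1] (0.0839, 45.5)
S shk [360.6 235.1  10.8] (0.0802, 117.7)
S shk [347.6 231.1   8. ] (0.1042, 106.8)
S manual (0.0828, 120.4) (0.0829, 121.5) foot (0.0755, 118.2)
S wire [(0.1148, 90.3), (0.1161, 82.5), (0.1187, 76.2)]
S wire [(0.1177, 137.8), (0.1075, 133.1), (0.0996, 128.4)]
W wire [(0.107, 96.6), (0.1197, 102.0)]
W wire [(0.1077, 137.3), (0.1306, 143.9)]
```

The shaker is at roughly 118–121° against an opening bearing of about 118.4°. I'll nudge it 1° clockwise, let it settle and hand in.

```bash
python3 -m inch '[[[0,0,0,0,0,0.003],[0,0,0,0,0,0.003],[0,0,0,0,0,0],[0,0,0,0,0,0],[0,0,0,0,0,0],[0,0,0,0,0,0]]]' && python3 -c "
from workcell import ctrl
print(ctrl.hand_in())"
```

```text
t: 16.38
tcp_pos: [0.4884, -0.3238, 0.3101]
tool_rot: [[0.687, 0.727, 0.003], [0.727, -0.687, -0.002], [0.001, 0.003, -1.0]]
force: [2.6, -2.0, 4.9]
opening: 0.0355
grip_force: 40.6
the job is handed in; nothing more can be done
None
```

I handed the job in at 16.4 s: the dark-capped jar went in low through the opening to the drum and stands upright, the carousel is turned so the shaker is in the opening, about 1–3° from its middle (I took no picture after the last 1° nudge), and the gripper still holds the knob.

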